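Find the box key that fits the centrifuge's rotor nut

ROBOT

A 7-joint arm with a two-finger parallel gripper is mounted at the origin on the work surface. World frame = base frame: x ahead of the robot, y to its left, z up, the work surface at z = 0. Lengths are in m, angles in rad, forces in N, time in s.
With the tool pointing down it reaches from about 0.35 to 0.9 m from the base axis. Payload 8.1 kg.
Tool frame: the origin (TCP) lies midway between the tips of the shut fingers; the grasp point (between the pads) lies arm.grip_point_offset behind it (arm.grip_point_offset is the distance from the TCP to the grasp point, in m); y points along the fingers, z is the direction in which the jaws open and shut, and the axes are right-handed (so a half turn about y gives the same grasp; the last joint's range is limited). The gripper opens to 92 mm and grips with 3 to 60 N. Pads are 19 mm wide; open, the fingers measure 130 mm over their backs; the gripper's body (75 mm by 190 mm) begins 47 mm behind the grasp point.
Start: joints at [-0.103, 0.434, 0.025, 1.573, -0.012, 1.134, -0.075], TCP at [0.625, -0, 0.227] pointing down, gripper open.
Joint ranges: [-2.62, 2.62], [-0.44, 2.09], [-1.27, 1.32], [0.08, 2.57], [-1.32, 4.46], [0.12, 2], [-2.74, 2.74]. Speed limits (rad/s): [2.22, 2.22, 3.01, 3.01, 3.14, 3.14, 3.14].

INTERFACE

Orientations are given as a rotation vector (axis times angle).
In Python, from cell import arm, get_image, camera_info gives the robot as it stands.
- The arm moves only by the tool carry_out, never from a script. Its argument "steps" is one flat list of numbers, 5 for each row, row after row: the opening, from 0 (shut) to 1 (fully open), then the shift along the world's x, y, z in units of 0.1 m (1.0 is 0.1 m), then the turn about the world's z in units of 45 degrees (1.0 is 45 degrees). In form: [hand, dx, dy, dz, spin, hand, dx, dy, dz, spin, ...]. A call has 1 to 12 rows; each row is the pose to reach, as a shift and turn from the pose commanded when the call began; what a row does not reach only later rows make up. A row lasts 1/10 s, in which the tool goes at most 50 mm and 8.59 degrees, less where a joint would pass 70% of its speed; a pose out of reach is approached as far as the arm can. A call with a number of a shift or a turn outside -1 to 1 is refused whole. A call with a gripper value outside its range is refused whole. The fingers move at their own pace and stop on an object; "grip_force" is the grip in N (left out, the last holds). Time passes only in rows, so rows that repeat a pose let the fingers close. It gives the time, the measured TCP pose, the force and the opening at its end, in the units of the state.
- arm.observe(): the state, without advancing time (a new reading comes with each control period).
- get_image(name): name is "scene" or "side" or "wrist"; returns (picture, depth): 384x512x3 uint8, red, green, blue; 384x512 float32, m along the optical axis (not along the pixel's ray), 0 where there is no reading.
- camera_info(name): a dict with "fovy" (degrees; the focal length in pixels is half the picture's height over the tangent of half this angle, whatever the lens; pixels are square), "cx", "cy" (the principal point, pixels), "dist_coeffs" ([k1, k2, p1, p2, k3] as OpenCV has them; the pictures are not rectified), "R" (3x3) and "t" (3): a world point X has camera coordinates R X + t; the wrist camera has in their place "tool_from_camera" (4x4, takes a point from camera to tool coordinates, whose origin is the TCP and whose axes are the tool frame's). Camera axes: x right, y down, z forward; pixel columns grow to the right and rows downward; lengths in m; the calibration is good to about 2 mm. A picture is of the moment at which its call begins: read the wrist's pose just before it. camera_info takes no time and is no camera call.
- arm.sign_off(): hands the job in, once; it reports no verdict.
The state is a dict: "clock": time; "joints": joint angles; "dq": joint speeds; "joint_efforts": joint torques, N m; "position": TCP position; "ee_rot": TCP orientation; "force": force on the tool from outside, world axes, zero at the start; "ft_torque": the same for the moment, N m; "width": opening from 0.0 (shut) to 1.0 (fully open).
Only numpy, scipy, OpenCV 4.12 (cv2) and the standard library are available. Lean on these libraries where they do the work, as an engineer would, in place of code of your own. Each camera call takes 0.05 s, during which the arm holds its last target. There are 200 camera calls.

TASK

Raise the stiff lid of the small bench centrifuge by its orange front bar until it stands straight up (90 degrees, it must not lean back further), and let go of it. Then find out which of the two box keys standing on the green mat fits the brass hex nut on the rotor by trying them on it; a key that does not fit goes back to stand upright on the mat. Finish while holding the fitting key in the gripper, upright and pushed fully down over the nut, with the lid still straight up and the other things on the bench left where they were.

Things in the scene. Friction and masses are not known exactly. Their poses are not given: they have to be found in the camera images.
- lid (a joint): opening angle of the centrifuge's lid in rad: 0 closed, 1.57 straight up, 2.2 its rear stop. The lid is a tinted clear pane in a cream frame, hinged on its far (+x) edge; the hinge is stiff, so the lid stays at any angle; about 4 N at the bar moves it.
- lid_bar (a point): centre of the orange round bar for raising the lid: 10 mm thick, 100 mm long along y, held at its ends by two steel arms; 225 mm from the hinge line. Shut, it is 101 mm above the bench and 35 mm in front of the housing, free below, above and in front; lid upright, about 320 mm high. Axes turn with the lid.
- lid_hinge (a point): centre of the lid's hinge line, 95 mm above the bench; the line runs along y. Axes turn with the lid: with the lid shut, -x points from the hinge to the bar (the bar lies 225 mm along -x and 6 mm along +z).
- centrifuge: cream housing of the bench centrifuge, 200 x 210 x 95 mm (x, y, z), fixed; open on top under the lid, walls 8 mm; origin: centre of its underside, -x is its front towards the robot. The hinge is 90 mm behind the origin, the rotor 20 mm in front of it.
- nut (a point): centre of the underside of the brass hex nut on the rotor (fixed, does not turn), 62 mm above the bench, 33 mm below the housing's rim. Nut 24 mm across flats, 13 mm high, top slightly bevelled; x is square to a pair of flats (flats every 60 degrees), z up. A 15 mm stud rises to 21 mm above this point. A key that is fully down has its mouth at this height, on the rotor's washer.
- key_blue: steel box key with a blue handle, 90 mm tall, 0.18 kg, standing on its open mouth; origin: centre of the mouth, z up along the key. Lower 36 mm: steel hexagonal tube, 33 mm across flats, hexagonal bore 26 mm deep. From 36 to 90 mm: handle, a hexagon 30 mm across flats. Flats of handle, tube and bore are square to x (and every 60 degrees). It may or may not be the one that fits.
- key_red: box key with a red handle; outside, origin and axes as key_blue. One of the two has a bore 26.6 mm across flats, which slips over the nut (1.3 mm play a side, about 10 degrees of turn either way); the bore of the other is too small and stops on top of the nut, mouth 11 to 13 mm above the nut's underside. Which is which is not told.
- mat: green mat on which the keys stand, 250 x 130 x 3 mm, fixed; origin: centre of its underside (its top is 3 mm above the bench). The keys stand about 60 mm either side of its centre along its x.
- sample_jar: amber jar, 52 mm wide, 70 mm high, bystander; origin: centre of its underside.
- slide_box: blue slide box, 80 x 100 x 32 mm, bystander; origin: centre of its underside.
- beaker: glass beaker, 66 mm wide, 85 mm high, bystander; origin: centre of its underside.
- petri_dish: clear dish, 88 mm wide, 15 mm high, bystander; origin: centre of its underside.
- reagent_bottle: white bottle, 68 mm wide, 150 mm high, bystander; origin: centre of its underside.
Things that resemble listed ones, but are neither listed nor needed, are in the scene too. Of the things that look like the key_blue, the largest one is meant.

How it is judged:
By the outcome, as a careful person would: the job done as asked, in the order asked, and still so for the second after the job is handed in, while the arm keeps its last pose, push and grip.
It also fails if it takes over 72 s, if anything falls off the work surface, if the arm or the gripper's body presses on something with over 40 N, if the wrist force passes 120 N, or if a joint passes its speed limit or range.

## Working session

There is one attempt and no reset: what is moved stays moved. The work goes in short steps, Python scripts to look and compute and a tool call to move; the robot and the scene stay as the last step left them, time stands still between calls to the robot, and variables do not carry over. Pictures are saved under pics/ and viewed, about 8 in all and at most 12, crops included, and the job is handed in when it is done.

Besides the shell and the picture viewer there is one more tool, called after "Request:" in YAML: its name, and indented under it one key for each argument. carry_out: Moves the arm, as the interface text tells. Shifts and turns lie within -1 to 1; 1 stands for 0.1 m of shift or 45 degrees of turn. Its arguments: {"type":"object","properties":{"steps":{"type":"array","items":{"type":"number"}},"grip_force":{"type":"number"}},"required":["steps"]}

```bash
mkdir -p pics; ls; cat > h.py <<'E'
import numpy as np, cv2
from cell import arm, get_image, camera_info
from scipy.spatial.transform import Rotation as Ro
def cam(name):
    c=camera_info(name); f=192/np.tan(np.radians(c["fovy"])/2)
    K=np.array([[f,0,c["cx"]],[0,f,c["cy"]],[0,0,1]]); D=np.array(c["dist_coeffs"],float)
    if name=="wrist":
        s=arm.observe(); T=np.eye(4); T[:3,:3]=Ro.from_rotvec(s["ee_rot"]).as_matrix(); T[:3,3]=s["position"]
        M=T@np.array(c["tool_from_camera"]); Rw=M[:3,:3]; o=M[:3,3]
    else:
        Rw=np.array(c["R"]).T; o=-Rw@np.array(c["t"])
    return K,D,Rw,o
def rays(C,uv):
    K,D,Rw,o=C; p=cv2.undistortPoints(np.array(uv,float).reshape(-1,1,2),K,D).reshape(-1,2)
    return np.c_[p,np.ones(len(p))]@Rw.T
def onplane(C,uv,z):
    r=rays(C,uv); return C[3]+r*((z-C[3][2])/r[:,2])[:,None]
def bydepth(C,uv,d): return C[3]+rays(C,uv)*np.array(d).reshape(-1,1)
def proj(C,X):
    K,D,Rw,o=C; return cv2.projectPoints(np.array(X,float).reshape(-1,3),cv2.Rodrigues(Rw.T)[0],-Rw.T@o,K,D)[0].reshape(-1,2)
def cloud(C,dep):
    v,u=np.mgrid[0:384,0:512]; P=bydepth(C,np.c_[u.ravel(),v.ravel()],dep.ravel()).reshape(384,512,3); P[dep<=0]=np.nan; return P
def snap(name):
    C=cam(name); im,d=get_image(name); return C,im,d
E
python3 - <<'E'
from h import *
for n in("scene","side","wrist"):
    C,im,d=snap(n); np.savez(f"{n}0.npz",im=im,d=d); cv2.imwrite(f"pics/{n}0.png",im[...,::-1]); print(n,C[3].round(3),C[2][:,2].round(2),C[0][0,0])
print(arm.observe(),arm.grip_point_offset)
a=[cv2.imread(f"pics/{n}0.png") for n in("scene","side")]
cv2.imwrite("pics/a.png",np.vstack(a)[:, :])
E
```

```text
pics
scene [ 1.055 -0.281  0.942] [-0.47  0.25 -0.85] 357.6567768564299
side [ 0.296 -0.953  0.895] [ 0.22  0.73 -0.65] 371.0073825899021
wrist [0.625 0.085 0.384] [-0.   -0.31 -0.95] 319.8327507894119
{'clock': 0.15, 'joints': array([-0.10258438,  0.43506633,  0.02499106,  1.57387299, -0.01159576,
        1.13396664, -0.07508175]), 'dq': array([-6.01313410e-05, -1.59791295e-03, -8.31625004e-04, -1.57209432e-03,
       -1.67797050e-04, -1.10734811e-03, -9.88309841e-04]), 'joint_efforts': array([ 9.13879558e-04, -6.68263149e+01,  9.85680185e-01, -3.14695251e+01,
       -6.03506877e-02,  3.94195947e-02,  8.07748006e-05]), 'position': array([ 6.24629844e-01, -6.68276260e-05,  2.26129167e-01]), 'ee_rot': array([-1.2101052 ,  1.210058  , -1.20879552]), 'force': array([ 0.70136598, -0.87553116, -0.11397711]), 'ft_torque': array([-0.01829237, -0.01778622,  0.02550193]), 'width': 1.0032335382035198} 0.0188
```

View pics/scene0.png

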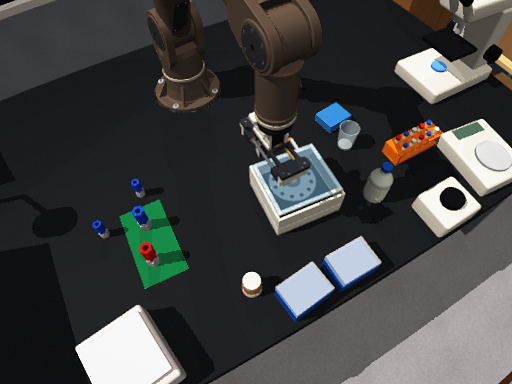

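View pics/side0.png

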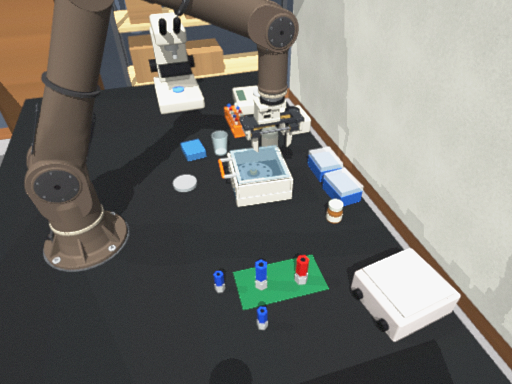

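```bash
cat > m.py <<'E'
from h import *
print(Ro.from_rotvec(arm.observe()["ee_rot"]).as_matrix().round(2).tolist())
def rect(p): 
    r=cv2.minAreaRect(np.array(p,np.float32)[:,:2]); print("  rect",np.round(r[0],4),np.round(r[1],4),round(r[2],2)); return r
for n in("scene","side"):
    z=np.load(n+"0.npz"); im=z["im"]; C=cam(n); P=cloud(C,z["d"]); hsv=cv2.cvtColor(im,cv2.COLOR_RGB2HSV); H,S,V=[hsv[...,i].astype(int) for i in range(3)]
    def comps(m,mn): 
        k,l,st,ce=cv2.connectedComponentsWithStats(m.astype(np.uint8)); return [(l==i) for i in range(1,k) if st[i,4]>=mn]
    print(n)
    for nm,m in(("red",((H<6)|(H>174))&(S>180)&(V>90)),("blue",(H>112)&(H<125)&(S>180)&(V>70)),("orange",(H>6)&(H<22)&(S>180)&(V>120)),("green",(H>55)&(H<85)&(S>120)&(V>50))):
        for c in comps(m,15):
            v,u=np.nonzero(c); q=P[c]; q=q[~np.isnan(q[:,0])]
            if len(q)<5: continue
            zt=np.percentile(q[:,2],95); print(nm,len(u),(u.mean().round(),v.mean().round()),"med",np.median(q,0).round(3),"ztop",zt.round(3))
            if nm in("red","blue") and .04<zt<.11:
                t=q[q[:,2]>zt-.006]; print("  top",t.mean(0).round(4),len(t),np.ptp(t,axis=0).round(3))
            if nm=="orange": 
                X=onplane(C,np.c_[u,v],.101); print(X.mean(0).round(4)); rect(X)
            if nm=="green" and len(u)>300: rect(onplane(C,np.c_[u,v],.003))
    # cream frame/lid top
    m=(P[...,2]>.088)&(P[...,2]<.112)&(S<70)&(V>120)&(P[...,0]>.4)&(P[...,0]<.95)&(abs(P[...,1])<.3)
    for c in comps(m,60):
        v,u=np.nonzero(c); print("cream",len(u),P[c].mean(0).round(3),np.percentile(P[c][:,2],[5,50,95]).round(3)); rect(P[c])
E
python3 m.py
```

```text
[[-0.0, -0.0, 1.0], [-1.0, -0.0, -0.0], [0.0, -1.0, -0.0]]
scene
red 21 (np.float64(422.0), np.float64(125.0)) med [0.626 0.583 0.074] ztop 0.078
  top [0.6241 0.5827 0.075 ] 15 [0.014 0.015 0.006]
red 18 (np.float64(398.0), np.float64(137.0)) med [0.626 0.479 0.072] ztop 0.076
  top [0.6258 0.4774 0.0734] 14 [0.012 0.012 0.007]
red 18 (np.float64(421.0), np.float64(136.0)) med [0.659 0.547 0.073] ztop 0.076
  top [0.6597 0.5483 0.0736] 14 [0.013 0.015 0.005]
red 152 (np.float64(147.0), np.float64(251.0)) med [ 0.609 -0.361  0.09 ] ztop 0.093
  top [ 0.6009 -0.3603  0.091 ] 94 [0.033 0.031 0.007]
blue 59 (np.float64(136.0), np.float64(187.0)) med [ 0.38  -0.321  0.05 ] ztop 0.065
  top [ 0.3752 -0.3235  0.0628] 17 [0.021 0.021 0.007]
blue 102 (np.float64(141.0), np.float64(218.0)) med [ 0.498 -0.342  0.067] ztop 0.09
  top [ 0.4971 -0.3424  0.0874] 20 [0.01  0.026 0.009]
blue 59 (np.float64(99.0), np.float64(228.0)) med [ 0.461 -0.462  0.055] ztop 0.066
  top [ 0.4575 -0.4626  0.0642] 22 [0.017 0.023 0.008]
orange 939 (np.float64(409.0), np.float64(145.0)) med [0.657 0.506 0.047] ztop 0.052
[0.6801 0.4605 0.101 ]Traceback (most recent call last):
  File "m.py", line 18, in <module>
    X=onplane(C,np.c_[u,v],.101); print(X.mean(0).round(4)); rect(X)
                                                             ~~~~^^^
  File "m.py", line 4, in rect
    r=cv2.minAreaRect(np.array(p,np.float32)[:,:2]); print("  rect",np.round(r[0],4),np.round(r[1],4),round(r[2],2)); return r
cv2.error: OpenCV(4.12.0) /io/opencv/modules/imgproc/src/convhull.cpp:143: error: (-215:Assertion failed) total >= 0 && (depth == CV_32F || depth == CV_32S) in function 'convexHull'
```

View pics/wrist0.png

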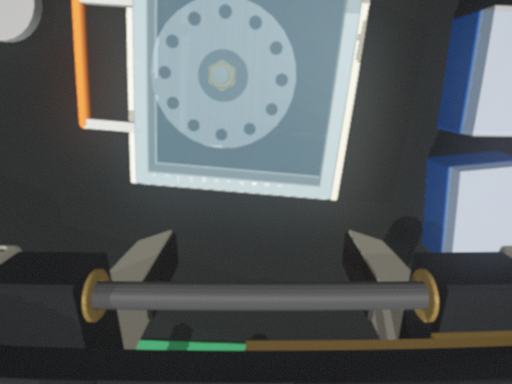

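```bash
sed -i 's/np.array(p,np.float32)\[:,:2\])/np.ascontiguousarray(np.array(p)[:,:2],dtype=np.float32))/' m.py
cat >> m.py <<'E'
print("wrist")
z=np.load("wrist0.npz"); im=z["im"]; C=cam("wrist"); P=cloud(C,z["d"]); hsv=cv2.cvtColor(im,cv2.COLOR_RGB2HSV)
H,S,V=[hsv[...,i].astype(int) for i in range(3)]
m=((H>6)&(H<22)&(S>180)&(V>120)); m[150:]=0; v,u=np.nonzero(m); rect(onplane(C,np.c_[u,v],.105)); print(np.nanmedian(P[m],0))
l=cv2.fitLine(np.c_[u,v].astype(np.float32),cv2.DIST_L2,0,.01,.01).ravel(); e=[[l[2]+s*l[0],l[3]+s*l[1]] for s in(-40,40)]; X=onplane(C,e,.101); d=X[1]-X[0]; print("bar yaw (line vs y)",np.degrees(np.arctan2(-d[0]*np.sign(d[1]),abs(d[1]))))
print("nut px depth",P[76,222],"onplane .083",onplane(C,[[222,76]],.075))
print("lid corners",onplane(C,[[132,183],[336,199],[368,0]],.1).round(4), P[183,133],P[199,335])
E
python3 m.py | grep -v "^red\|sdfs"
```

```text
[[-0.0, -0.0, 1.0], [-1.0, -0.0, -0.0], [0.0, -1.0, -0.0]]
scene
  top [0.6241 0.5827 0.075 ] 15 [0.014 0.015 0.006]
  top [0.6258 0.4774 0.0734] 14 [0.012 0.012 0.007]
  top [0.6597 0.5483 0.0736] 14 [0.013 0.015 0.005]
  top [ 0.6009 -0.3603  0.091 ] 94 [0.033 0.031 0.007]
blue 59 (np.float64(136.0), np.float64(187.0)) med [ 0.38  -0.321  0.05 ] ztop 0.065
  top [ 0.3752 -0.3235  0.0628] 17 [0.021 0.021 0.007]
blue 102 (np.float64(141.0), np.float64(218.0)) med [ 0.498 -0.342  0.067] ztop 0.09
  top [ 0.4971 -0.3424  0.0874] 20 [0.01  0.026 0.009]
blue 59 (np.float64(99.0), np.float64(228.0)) med [ 0.461 -0.462  0.055] ztop 0.066
  top [ 0.4575 -0.4626  0.0642] 22 [0.017 0.023 0.008]
orange 939 (np.float64(409.0), np.float64(145.0)) med [0.657 0.506 0.047] ztop 0.052
[0.6801 0.4605 0.101 ]
  rect [0.6742 0.4819] [0.0837 0.226 ] 0.4
orange 20 (np.float64(248.0), np.float64(291.0)) med [ 0.815 -0.177  0.041] ztop 0.045
[ 0.8297 -0.1833  0.101 ]
  rect [ 0.8289 -0.1841] [0.0268 0.0075] 33.95
green 2979 (np.float64(154.0), np.float64(245.0)) med [ 0.556 -0.336  0.001] ztop 0.004
  rect
[... 759 characters left out ...]
top 0.108
[0.4731 0.1104 0.101 ]
  rect [0.4734 0.1082] [0.104  0.0119] 85.28
green 2672 (np.float64(277.0), np.float64(284.0)) med [ 0.53  -0.358  0.004] ztop 0.007
  rect [ 0.538  -0.3424] [0.1332 0.2527] 88.37
cream 1768 [0.597 0.08  0.104] [0.092 0.105 0.108]
  rect [0.5919 0.0927] [0.213 0.234] 84.37
wrist
  rect [0.4809 0.1082] [0.0078 0.    ] -92.23
[0.47916659 0.10852214 0.10163738]
bar yaw (line vs y) -2.235482747760359
nut px depth [0.59365441 0.09443994 0.10549799] onplane .083 [[0.59021445 0.09548468 0.075     ]]
lid corners [[ 0.5056  0.0008  0.1   ]
 [ 0.6967 -0.0149  0.1   ]
 [ 0.711   0.1529  0.1   ]] [ 0.46502508 -0.02861057  0.00056232] [ 0.69747717 -0.01727264  0.09316147]
```

Request:
carry_out:
  steps: [0.3,-0.5,0.5,0,-0.107,0.3,-1,1,0,-0.107,0.3,-1,1,0,-0.107,0.3,-1,1,0,-0.107]
  grip_force: 25

```text
clock: 0.55
position: [0.521, 0.1051, 0.2267]
ee_rot: [-1.172, 1.268, -1.263]
force: [0.1, 0.3, 0.0]
width: 0.703
```

Request:
carry_out:
  steps: [0.3,-0.3,0.07,0,0,0.3,-0.5,0.07,0,0,0.3,-0.5,0.07,-0.4,0,0.3,-0.5,0.07,-0.7,0,0.3,-0.5,0.07,-0.7,0,0.3,-0.5,0.07,-0.7,0]

```text
clock: 1.15
position: [0.4752, 0.1067, 0.157]
ee_rot: [-1.169, 1.272, -1.271]
force: [0.6, 0.6, -0.1]
width: 0.303
```

```bash
python3 - <<'E'
from h import *
s=arm.observe(); print(s["position"],s["width"],s["clock"])
C,im,d=snap("wrist"); cv2.imwrite("pics/w1.png",im[...,::-1])
P=cloud(C,d); hsv=cv2.cvtColor(im,cv2.COLOR_RGB2HSV); H,S,V=[hsv[...,i].astype(int) for i in range(3)]
m=((H>6)&(H<22)&(S>180)&(V>120))&(P[...,2]>.07); v,u=np.nonzero(m); X=onplane(C,np.c_[u,v],.103)
print(len(u),X.mean(0),X.min(0),X.max(0),np.nanmedian(P[m],0)); 
for y in np.arange(.05,.16,.01):
    k=abs(X[:,1]-y)<.004
    if k.any(): print(y.round(3),X[k,0].mean().round(4),np.ptp(X[k,0]).round(4))
E
```

```text
[0.47516912 0.10671524 0.15703637] 0.30312871226907917 1.15Traceback (most recent call last):
  File "<stdin>", line 5, in <module>
  File "h.py", line 17, in onplane
    r=rays(C,uv); return C[3]+r*((z-C[3][2])/r[:,2])[:,None]
  File "h.py", line 14, in rays
    K,D,Rw,o=C; p=cv2.undistortPoints(np.array(uv,float).reshape(-1,1,2),K,D).reshape(-1,2)
                  ~~~~~~~~~~~~~~~~~~~^^^^^^^^^^^^^^^^^^^^^^^^^^^^^^^^^^^^^^^^
cv2.error: OpenCV(4.12.0) /io/opencv/modules/calib3d/src/undistort.dispatch.cpp:347: error: (-215:Assertion failed) CV_IS_MAT(_src) && CV_IS_MAT(_dst) && (_src->rows == 1 || _src->cols == 1) && (_dst->rows == 1 || _dst->cols == 1) && _src->cols + _src->rows - 1 == _dst->rows + _dst->cols - 1 && (CV_MAT_TYPE(_src->type) == CV_32FC2 || CV_MAT_TYPE(_src->type) == CV_64FC2) && (CV_MAT_TYPE(_dst->type) == CV_32FC2 || CV_MAT_TYPE(_dst->type) == CV_64FC2) in function 'cvUndistortPointsInternal'
```

View pics/w1.png

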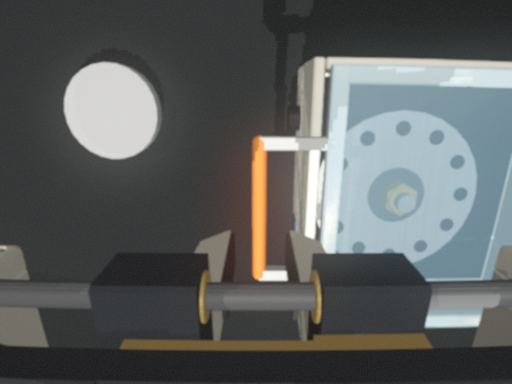

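```bash
python3 - <<'E'
from h import *
C=cam("wrist"); 
print(onplane(C,[[259,142],[259,275]],.101).round(4), onplane(C,[[404,203]],.083).round(4),onplane(C,[[400,198]],.075).round(4))
print(onplane(C,[[331,65],[326,240],[326,136],[326,150]],.1).round(4))
print(proj(C,[[.4752,.1067,.101]]))
E
```

```text
[[0.48   0.157  0.101 ]
 [0.4712 0.0544 0.101 ]] [[0.5887 0.0973 0.083 ]] [[0.5888 0.0987 0.075 ]]
[[0.5296 0.202  0.1   ]
 [0.5237 0.0795 0.1   ]
 [0.5253 0.1572 0.1   ]
 [0.525  0.1476 0.1   ]]
[[258.36437665 212.00641094]]
```

Request:
carry_out:
  steps: [0.28,-0.05,-0.01,-0.35,0,0.28,-0.05,-0.01,-0.69,0,0.28,-0.05,-0.01,-0.69,0,0.2,-0.03,-0.01,-0.69,0,0.2,0.0,-0.01,-0.69,0,0.0,0.0,-0.01,-0.69,0,0.0,0.0,-0.01,-0.69,0,0.0,0.0,-0.01,-0.69,0]

```text
clock: 2.0
position: [0.4745, 0.1064, 0.0889]
ee_rot: [-1.168, 1.271, -1.27]
force: [-5.1, 1.1, 8.8]
width: 0.098
```

Request:
carry_out:
  steps: [0,0.014,-0.001,0.196,0,0,0.045,-0.004,0.39,0,0,0.092,-0.008,0.58,0,0,0.156,-0.013,0.766,0,0,0.236,-0.02,0.945,0,0,0.236,-0.02,0.945,0]

```text
clock: 2.6
position: [0.4976, 0.1044, 0.1846]
ee_rot: [-1.169, 1.272, -1.27]
force: [-10.0, 0.4, 5.4]
width: 0.1
```

Request:
carry_out:
  steps: [0,0.095,-0.008,0.172,0,0,0.205,-0.017,0.335,0,0,0.329,-0.028,0.487,0,0,0.465,-0.04,0.628,0,0,0.614,-0.052,0.757,0,0,0.773,-0.066,0.872,0,0,0.773,-0.066,0.872,0]

```text
clock: 3.3
position: [0.5754, 0.0976, 0.2739]
ee_rot: [-1.167, 1.271, -1.27]
force: [-17.4, -2.5, 28.2]
width: 0.1
```

```bash
python3 - <<'E'
from h import *
C,im,d=snap("side"); c=im[60:220,170:330]; c=cv2.resize(c,(640,640),interpolation=cv2.INTER_CUBIC)
cv2.imwrite("pics/s2.png",c[...,::-1]); print(arm.observe()["force"],proj(C,[arm.observe()["position"]]))
E
```

```text
[-16.09420877  -2.05455606  26.78498064] [[247.93823733 122.43478318]]
```

View pics/s2.png

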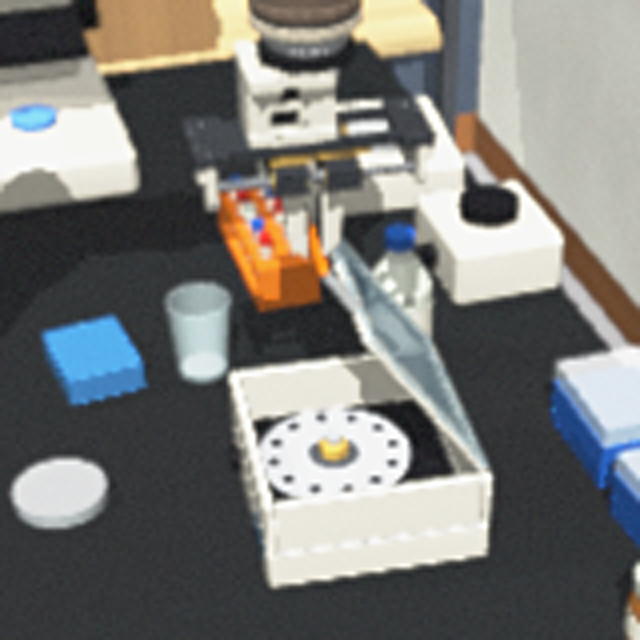

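Request:
carry_out:
  steps: [0,0.157,-0.013,0.141,0,0,0.332,-0.028,0.227,0,0,0.515,-0.044,0.297,0,0,0.704,-0.06,0.351,0,0,0.896,-0.076,0.388,0,0,0.896,-0.076,0.388,0]

```text
clock: 3.95
position: [0.6677, 0.0891, 0.3102]
ee_rot: [-1.165, 1.269, -1.273]
force: [1.4, -1.7, 4.5]
width: 0.097
```

Request:
carry_out:
  steps: [0,0.1,-0.008,0.012,0,0,0.194,-0.016,0.021,0,0,0.29,-0.025,0.023,0,0,0.37,-0.031,0.024,0,0,0.37,-0.031,0.024,0,0,0.37,-0.031,0.024,0]

```text
clock: 4.55
position: [0.7041, 0.0859, 0.3116]
ee_rot: [-1.166, 1.269, -1.273]
force: [3.1, -2.8, 5.2]
width: 0.102
```

```bash
cat > lid.py <<'E'
from h import *
import sys
s=arm.observe(); print(s["clock"],s["position"],s["width"],s["force"])
for n in("side","scene"):
    C,im,d=snap(n); cv2.imwrite(f"pics/lid_{n}{sys.argv[1]}.png",im[...,::-1]); P=cloud(C,d)
    a=np.radians(-4.9); ex=np.array([np.cos(a),np.sin(a),0]); ey=np.array([-ex[1],ex[0],0]); nut=np.array([.590,.096,0])
    Q=np.stack([(P-nut)@ex,(P-nut)@ey,P[...,2]],-1)
    hsv=cv2.cvtColor(im,cv2.COLOR_RGB2HSV); S,V=hsv[...,1].astype(int),hsv[...,2]
    m=(abs(Q[...,0]-.11)<.06)&(abs(Q[...,1])<.105)&(Q[...,2]>.12)&(Q[...,2]<.275); q=Q[m]
    for lo in np.arange(.12,.28,.02):
        k=q[(q[:,2]>=lo)&(q[:,2]<lo+.02)]
        if len(k): print(n,lo.round(2),len(k),np.percentile(k[:,0],[10,50,90]).round(4))
    if len(q)>20: p=np.polyfit(q[:,2],q[:,0],1); print("fit lean deg (+back)",np.degrees(np.arctan(p[0])))
    H=hsv[...,0]; o=(H>6)&(H<22)&(S>180)&(V>100)&(abs(Q[...,0]-.11)<.1)&(abs(Q[...,1])<.08)&(Q[...,2]>.25)
    if o.any(): print("bar",o.sum(),np.median(Q[o],0).round(4))
E
python3 lid.py 1
```

```text
4.55 [0.70405304 0.08589353 0.31164647] 0.1015893215234961 [ 3.07874306 -2.81043229  5.16276571]
side 0.12 76 [0.1103 0.1144 0.1154]
side 0.14 84 [0.1101 0.1145 0.1155]
side 0.16 90 [0.1109 0.1143 0.1158]
side 0.18 86 [0.1101 0.1141 0.1152]
side 0.2 96 [0.1104 0.1141 0.1155]
side 0.22 100 [0.11   0.1142 0.1152]
side 0.24 76 [0.1101 0.1138 0.1152]
side 0.26 78 [0.1085 0.1102 0.1159]
fit lean deg (+back) -0.6946580810493379
bar 28 [ 0.1121 -0.0291  0.3246]
scene 0.12 229 [0.1188 0.1197 0.1213]
scene 0.14 230 [0.1186 0.1199 0.1218]
scene 0.16 260 [0.1187 0.1204 0.1219]
scene 0.18 267 [0.1191 0.1207 0.1217]
scene 0.2 275 [0.1201 0.1212 0.1219]
scene 0.22 228 [0.1199 0.1208 0.1219]
scene 0.24 235 [0.1198 0.1208 0.1216]
scene 0.26 308 [0.1142 0.1197 0.1214]
fit lean deg (+back) -0.2354895575956095
bar 115 [ 0.1184 -0.0284  0.3228]
```

Request:
carry_out:
  steps: [0.3,0,0,0,0,0.3,0,0,0,0,0.3,0,0,0.3,0,0.3,0,0,0.7,0,0.3,-0.5,0,0.7,0.1,1,-1,-0.5,0.7,0.1,1,-1,-1,0.7,0.1,1,-1,-1,0.7,0.1]

```text
clock: 5.45
position: [0.6007, -0.0185, 0.3813]
ee_rot: [-1.206, 1.216, -1.219]
force: [-0.3, -0.3, -0.4]
width: 0.514
```

Request:
carry_out:
  steps: [1,-0.3,-0.5,0,0,1,-0.6,-1,-0.4,0,1,-0.6,-1,-0.8,0,1,-0.6,-1,-0.8,0]

```text
clock: 5.85
position: [0.5383, -0.1156, 0.2962]
ee_rot: [-1.21, 1.222, -1.212]
force: [-0.6, 0.9, -0.1]
width: 0.861
```

Request:
carry_out:
  steps: [1,0,-0.5,0,0,1,0,-1,-0.3,0,1,0,-1,-0.3,0,1,0,-1,-0.3,0]

```text
clock: 6.25
position: [0.5428, -0.2136, 0.27]
ee_rot: [-1.206, 1.216, -1.213]
force: [0.1, 0.4, 0.5]
width: 1.003
```

```bash
python3 lid.py 2; python3 - <<'E'
from h import *
C,im,d=snap("wrist"); np.savez("wk.npz",im=im,d=d); cv2.imwrite("pics/wk.png",im[...,::-1]); print(C[3])
E
```

```text
6.25 [ 0.54278689 -0.21363389  0.27003879] 1.0028428726785752 [0.08469943 0.44177068 0.4802336 ]
side 0.12 7 [0.1136 0.1146 0.1167]
side 0.14 9 [0.1143 0.1152 0.1182]
side 0.16 13 [0.1138 0.1144 0.1149]
side 0.18 19 [0.1137 0.1147 0.115 ]
side 0.2 22 [0.1132 0.1141 0.1146]
side 0.22 26 [0.1133 0.1137 0.1145]
side 0.24 29 [0.1129 0.1139 0.1147]
side 0.26 34 [0.1077 0.1092 0.1152]
fit lean deg (+back) -1.9229153289551155
bar 21 [ 0.1123 -0.0324  0.3245]
scene 0.12 221 [0.1186 0.1197 0.1214]
scene 0.14 247 [0.1184 0.1197 0.1218]
scene 0.16 250 [0.1186 0.1203 0.1218]
scene 0.18 260 [0.1192 0.1206 0.1217]
scene 0.2 284 [0.1199 0.1208 0.1218]
scene 0.22 314 [0.1199 0.1208 0.1216]
scene 0.24 327 [0.1197 0.1207 0.1216]
scene 0.26 452 [0.114  0.1197 0.1211]
fit lean deg (+back) -0.33541932311634093
bar 184 [ 0.1182 -0.0032  0.322 ]
[ 0.5442195  -0.1263651   0.42931176]
```

View pics/wk.png

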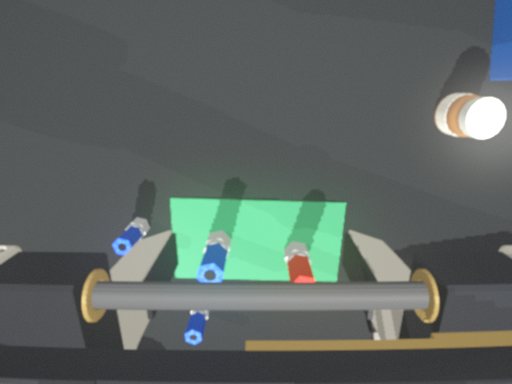

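Request:
carry_out:
  steps: [1,0,-0.5,0,0,1,-0.05,-1,0,0,1,-0.05,-1,0,0,1,-0.05,-1,0,0]

```text
clock: 6.8
position: [0.5381, -0.313, 0.2713]
ee_rot: [-1.205, 1.213, -1.214]
force: [0.4, 1.9, 0.1]
width: 0.998
```

```bash
python3 - <<'E'
from h import *
C,im,d=snap("wrist"); np.savez("wk.npz",im=im,d=d); P=cloud(C,d); print(C[3],arm.observe()["position"],arm.observe()["clock"])
hsv=cv2.cvtColor(im,cv2.COLOR_RGB2HSV); H,S,V=[hsv[...,i].astype(int) for i in range(3)]
tiles=[]
for nm,m in(("red",((H<6)|(H>174))&(S>150)&(V>50)),("blue",(H>105)&(H<125)&(S>130)&(V>50))):
    k,l,st,ce=cv2.connectedComponentsWithStats(m.astype(np.uint8))
    for i in range(1,k):
        if st[i,4]<60: continue
        c=l==i; q=P[c]; zt=np.nanpercentile(q[:,2],90); t=c&(P[...,2]>zt-.005)
        print(nm,st[i],"ztop",zt.round(4),"top depth",np.nanmean(P[t],0).round(4),t.sum())
        if zt>.08:
            v,u=np.nonzero(t); X=onplane(C,np.c_[u,v],.093)[:,:2]; print("  plane",X.mean(0).round(4),(X.min(0)+X.max(0))/2)
            x,y=int(u.mean()),int(v.mean()); g=im[max(y-40,0):y+40,max(x-40,0):x+40]; tiles.append(cv2.resize(g,(400,400),interpolation=cv2.INTER_CUBIC)); print("  crop origin",x-40,y-40)
cv2.imwrite("pics/keys.png",np.hstack(tiles)[...,::-1]); cv2.imwrite("pics/wk2.png",im[...,::-1])
E
```

```text
[ 0.53871457 -0.22805099  0.42924631] [ 0.53862514 -0.31141123  0.27121809] 6.85
blue [104 154  32  26 475] ztop 0.067 top depth [ 0.3695 -0.3163  0.0663] 208
blue [201 172  25  20 148] ztop 0.0932 top depth [ 0.4868 -0.3284  0.0917] 72
  plane [ 0.487  -0.3281] [ 0.48649398 -0.33006469]
  crop origin 172 143
blue [183 253  22  30 323] ztop 0.067 top depth [ 0.4572 -0.442   0.0889] 98
```

View pics/keys.png

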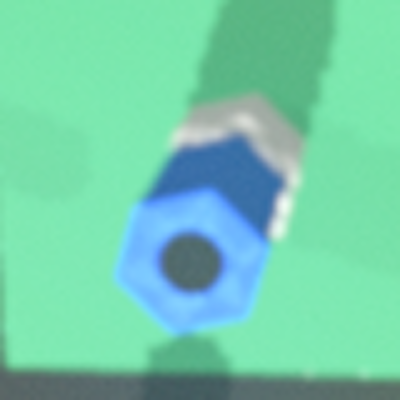

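```bash
cat > hexk.py <<'E'
from h import *
C=cam("wrist"); z=np.load("wk.npz"); im,d=z["im"],z["d"]; P=cloud(C,d)
hsv=cv2.cvtColor(im,cv2.COLOR_RGB2HSV); H,S,V=[hsv[...,i].astype(int) for i in range(3)]
for nm,hm,g in(("red",(H<10)|(H>170),(.6,-.35)),("blue",(H>98)&(H<128),(.485,-.34))):
    near=np.hypot(P[...,0]-g[0],P[...,1]-g[1])<.04
    t=(P[...,2]>.084)&(P[...,2]<.102)&near; m=(t&hm&(S>60)&(V>130)).astype(np.uint8)
    cs=cv2.findContours(m,cv2.RETR_EXTERNAL,cv2.CHAIN_APPROX_NONE)[0]; print(nm,[len(c) for c in cs],t.sum(),m.sum())
    c=cv2.convexHull(max(cs,key=cv2.contourArea)); c=cv2.approxPolyDP(c,.3,True)
    X=onplane(C,c.reshape(-1,2),.093)[:,:2]; M=cv2.moments((X*1e4).astype(np.float32).reshape(-1,1,2)); ctr=np.array([M["m10"],M["m01"]])/M["m00"]/1e4
    # dense resample of hull, 6th harmonic
    Y=np.concatenate([np.linspace(X[i],X[(i+1)%len(X)],50,endpoint=False) for i in range(len(X))])-ctr
    th=np.arctan2(Y[:,1],Y[:,0]); r=np.hypot(*Y.T); o=np.argsort(th); g=np.linspace(-np.pi,np.pi,720,endpoint=False); rr=np.interp(g,th[o],r[o],period=2*np.pi)
    h=(rr*np.exp(-6j*g)).mean(); print("  ctr",ctr.round(4),"area->AF mm",1e3*np.sqrt(M["m00"]/1e8*2/np.sqrt(3)),"flat normal deg mod60",np.degrees((-np.angle(h)+np.pi)/6)%60,"amp",abs(h)/rr.mean())
E
python3 hexk.py
```

```text
red [80] 645 540
  ctr [ 0.5974 -0.3553] area->AF mm 30.71732899214636 flat normal deg mod60 17.88602951811859 amp 0.02041348455213472
blue [82] 667 580
  ctr [ 0.4838 -0.3379] area->AF mm 30.900096235122444 flat normal deg mod60 42.49026949514744 amp 0.02220062437988008
```

View pics/wk2.png

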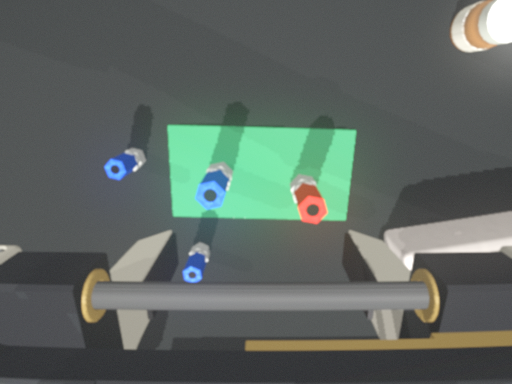

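Request:
carry_out:
  steps: [0.7,-0.2,-0.1,0,-0.19,0.7,-0.4,-0.2,0,-0.38,0.7,-0.55,-0.265,0,-0.57,0.7,-0.55,-0.265,-0.2,-0.76,0.7,-0.55,-0.265,-0.4,-0.95,0.7,-0.55,-0.265,-0.6,-0.95,0.7,-0.55,-0.265,-0.6,-0.95]

```text
clock: 7.55
position: [0.4827, -0.3361, 0.2087]
ee_rot: [-0.759, 1.739, -1.732]
force: [0.1, 0.8, -0.8]
width: 0.702
```

Request:
carry_out:
  steps: [0.7,0,0,-0.1,-0.19,0.7,0,0,-0.2,-0.38,0.7,0,0,-0.3,-0.57,0.7,0,0,-0.4,-0.766,0.7,0,0,-0.5,-0.766,0.7,0,0,-0.5,-0.766,0.7,0,0,-0.5,-0.766]

```text
clock: 8.25
position: [0.483, -0.3393, 0.1612]
ee_rot: [-0.234, 2.104, -2.104]
force: [1.0, -0.1, -0.1]
width: 0.698
```

```bash
cat >> h.py <<'E'
def yaw():
    z=Ro.from_rotvec(arm.observe()["ee_rot"]).as_matrix()[:,2]; return np.degrees(np.arctan2(z[1],z[0]))
E
python3 - <<'E'
from h import *
s=arm.observe(); print(s["clock"],s["position"],yaw(),s["width"],s["force"])
C,im,d=snap("wrist"); cv2.imwrite("pics/wb.png",im[...,::-1]); print(C[3])
print(proj(C,[[.4838,-.3379,.093],s["position"]]))
E
```

```text
8.25 [ 0.48301096 -0.33930204  0.16116093] -77.27169174071314 0.6977773248196771 [ 1.03725059 -0.073319   -0.14554915]
[ 0.56533915 -0.32004523  0.31915341]
[[258.82344127 204.55398939]
 [260.71922695 249.13970192]]
```

View pics/wb.png

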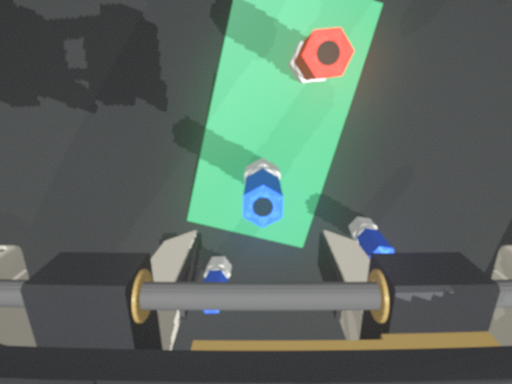

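Request:
carry_out:
  steps: [0.7,0,-0.02,-0.4,0,0.7,0,-0.02,-0.8,0,0.7,0,-0.02,-1,0,0.7,0,-0.02,-1,0]

```text
clock: 8.7
position: [0.4812, -0.3408, 0.0585]
ee_rot: [-0.235, 2.11, -2.104]
force: [-1.2, 0.2, 0.3]
width: 0.702
```

Request:
carry_out:
  steps: [0.7,0,0,-0.06,0,0.25,0,0,-0.06,0,0.25,0,0,-0.06,0,0.25,0,0,-0.06,0,0.25,0,0,-0.06,0,0.25,0,0,-0.06,0,0.25,0,0,-0.06,0]
  grip_force: 30

```text
clock: 9.4
position: [0.4828, -0.3419, 0.055]
ee_rot: [-0.229, 2.106, -2.107]
force: [0.9, 1.1, 3.7]
width: 0.326
```

Request:
carry_out:
  steps: [0.25,0,0,0.2,0,0.25,0,0,0.5,0.05,0.25,0,0,0.8,0.24,0.25,0,0,1,0.43,0.25,0,0,1,0.62,0.25,0,0,1,0.81,0.25,0,0,1,1,0.25,0,0,1,1]

```text
clock: 10.2
position: [0.4821, -0.3417, 0.1544]
ee_rot: [-0.886, 1.613, -1.612]
force: [-0.6, -0.6, -2.6]
width: 0.329
```

Request:
carry_out:
  steps: [0.25,0.1,0.1,0.3,0.19,0.25,0.2,0.3,0.5,0.38,0.25,0.4,0.5,0.5,0.57,0.25,0.5,0.7,0.5,0.76,0.25,0.5,0.9,0.5,0.95,0.25,0.5,1,0.5,1,0.25,0.5,1,0.5,1]

```text
clock: 10.9
position: [0.5324, -0.2404, 0.2044]
ee_rot: [-1.303, 1.05, -1.049]
force: [-0.2, -0.0, -2.3]
width: 0.323
```

Request:
carry_out:
  steps: [0.25,0,0.1,0,0.19,0.25,0,0.3,0,0.38,0.25,0,0.5,0,0.57,0.25,0,0.7,0,0.76,0.25,0,0.9,0,0.95,0.25,0,1,0,1,0.25,0,1,0,1]

```text
clock: 11.6
position: [0.5325, -0.1415, 0.2046]
ee_rot: [-1.524, 0.448, -0.448]
force: [-0.4, -1.4, -3.1]
width: 0.324
```

Request:
carry_out:
  steps: [0.25,0,0.1,0,0.19,0.25,0,0.3,0,0.38,0.25,0,0.5,0,0.57,0.25,0,0.7,0,0.76,0.25,0,0.9,0,0.95,0.25,0,1,0,1,0.25,0,1,0,1]

```text
clock: 12.3
position: [0.5327, -0.0417, 0.2046]
ee_rot: [-1.564, -0.167, 0.167]
force: [0.6, -0.1, -3.4]
width: 0.324
```

```bash
cat > nut.py <<'E'
from h import *
s=arm.observe(); print(s["clock"],s["position"].round(4),yaw(),s["width"],s["force"],s["joints"].round(2))
R=[]
for n in("side","scene"):
    im=cv2.imread(f"pics/lid_{n}2.png"); C=cam(n); hsv=cv2.cvtColor(im,cv2.COLOR_BGR2HSV); H,S,V=[hsv[...,i].astype(int) for i in range(3)]
    p=proj(C,[[.59,.096,.078]])[0]; u0,v0=p.astype(int); m=((H>12)&(H<35)&(S>100)&(V>90)); b=np.zeros_like(m); b[v0-12:v0+12,u0-12:u0+12]=1; m&=b
    v,u=np.nonzero(m); print(n,p,len(u),u.mean(),v.mean(),u.min(),u.max(),v.min(),v.max()); R.append((C[3],rays(C,[[u.mean(),v.mean()]])[0])); print(onplane(C,[[u.mean(),v.mean()]],.072))
    r=m[v0-12:v0+12,u0-12:u0+12]
(o1,d1),(o2,d2)=R; A=np.c_[d1,-d2]; t=np.linalg.lstsq(A,o2-o1,rcond=None)[0]; print("tri",o1+t[0]*d1,o2+t[1]*d2)
E
python3 nut.py
```

```text
12.3 [ 0.5327 -0.0417  0.2046] 102.20417684683424 0.32397588173487263 [ 0.62217273 -0.05692366 -3.39533019] [ 0.26  0.34 -0.36  1.8   0.14  1.03  1.63]
side [253.46763224 169.24608046] 56 253.28571428571428 164.46428571428572 242 264 157 174
[[0.59994259 0.13254279 0.072     ]]
scene [292.74133116 176.03467583] 5 289.2 175.6 288 290 175 176
[[0.58033683 0.09033974 0.072     ]]
tri [0.58718058 0.08688251 0.10659628] [0.59501431 0.07885911 0.09889672]
```

Request:
carry_out:
  steps: [0.25,0.1,0.3,0,0.15,0.25,0.3,0.7,0,0.287,0.25,0.575,1,0,0.287,0.25,0.575,1,0,0.287,0.25,0.575,1,0,0.287]

```text
clock: 12.8
position: [0.5906, 0.0571, 0.204]
ee_rot: [-1.544, -0.343, 0.344]
force: [0.2, -1.4, -2.9]
width: 0.325
```

```bash
python3 - <<'E'
from h import *
s=arm.observe(); print(s["clock"],s["position"].round(4),yaw())
T=[]
for n in("side","scene"):
    C,im,d=snap(n); np.savez(f"k_{n}.npz",im=im,d=d)
    u,v=proj(C,[[.59,.08,.1]])[0].astype(int); print(n,u,v); g=im[v-40:v+40,u-40:u+40]; T.append(cv2.resize(g,(400,400),interpolation=cv2.INTER_CUBIC))
cv2.imwrite("pics/k1.png",np.hstack(T)[...,::-1])
E
```

```text
12.8 [0.5906 0.0571 0.204 ] 115.08609927046514
side 254 166
scene 288 173
```

View pics/k1.png

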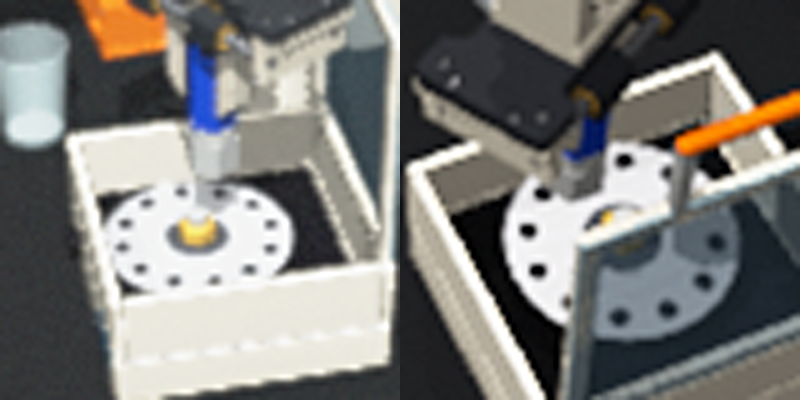

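```bash
python3 - <<'E'
from h import *
z=np.load("k_side.npz"); im,d=z["im"],z["d"]; C=cam("side"); P=cloud(C,d); hsv=cv2.cvtColor(im,cv2.COLOR_RGB2HSV); H,S,V=[hsv[...,i].astype(int) for i in range(3)]
b=np.zeros(H.shape,bool); b[164:180,245:263]=1; m=b&(H>12)&(H<32)&(S>110)&(V>100); v,u=np.nonzero(m); print("brass",len(u),u.mean(),v.mean(),u.min(),u.max(),v.min(),v.max())
for zz in(.068,.072): print(zz,onplane(C,[[u.mean(),v.mean()]],zz))
# nut expected outline
for c in([.590,.096],[.5888,.098]):
    print(c,proj(C,[[*c,.0685],[*c,.075],[c[0],c[1]-.012,.075],[c[0],c[1],.083]]).round(1).tolist())
D=np.hypot(P[...,0]-.59,P[...,1]-.096); w=(P[...,2]>.04)&(P[...,2]<.067)&(V>170)&(S<60)&(D<.08); 
print("disc depth",w.sum(),np.nanmedian(P[w][:,2])); v,u=np.nonzero(w); h=cv2.convexHull(np.c_[u,v].astype(np.int32)); 
X=onplane(C,h.reshape(-1,2),np.nanmedian(P[w][:,2]))[:,:2]; e=cv2.fitEllipse((X*1e3).astype(np.float32)); print("disc",e)
t=[.5906,.0571]; print("key axis proj", proj(C,[[*t,.152],[*t,.18],[*t,.2]]).round(1).tolist())
for r in range(140,166,3):
    k=(P[r,:,2]>.12)&(abs(P[r,:,1]-.045)<.04)&(abs(P[r,:,0]-.59)<.06)
    uu=np.nonzero(k)[0]
    if len(uu): print(r,uu.min(),uu.max(),P[r,uu].mean(0).round(4))
E
```

```text
brass 25 253.0 172.36 250 256 170 174
0.068 [[0.58658571 0.09113602 0.068     ]]
0.072 [[0.58518193 0.08608265 0.072     ]]
[0.59, 0.096] [[253.5, 171.3], [253.5, 169.9], [254.4, 171.8], [253.4, 168.1]]
[0.5888, 0.098] [[253.0, 171.1], [253.0, 169.6], [253.9, 171.5], [253.0, 167.9]]
disc depth 531 0.06178449141323061
disc ((587.0147094726562, 84.79715728759766), (142.50180053710938, 160.2122344970703), 170.814208984375)
key axis proj [[256.4, 158.5], [256.3, 151.8], [256.2, 146.8]]
140 248 264 [0.5862 0.0441 0.2357]
143 250 264 [0.5885 0.0406 0.2258]
146 252 263 [0.5891 0.037  0.2162]
149 252 261 [0.5878 0.0448 0.1997]
152 251 261 [0.5866 0.0471 0.1863]
155 252 261 [0.5871 0.0433 0.1765]
158 252 261 [0.5869 0.0431 0.1643]
161 255 258 [0.5857 0.0398 0.1543]
```

Request:
carry_out:
  steps: [0.25,-0.01,0.39,0,0,0.25,-0.01,0.39,-0.3,0,0.25,-0.01,0.39,-0.65,0,0.25,-0.01,0.39,-0.7,0,0.25,-0.01,0.39,-0.7,0,0.25,-0.01,0.39,-0.7,0]

```text
clock: 13.5
position: [0.5899, 0.0965, 0.1362]
ee_rot: [-1.543, -0.347, 0.344]
force: [0.2, -0.1, -1.4]
width: 0.322
```

Request:
carry_out:
  steps: [0.25,0,0,-0.03,0,0.25,0,0,-0.06,0,0.25,0,0,-0.08,0,0.25,0,0,-0.08,0,0.25,0,0,-0.08,0]

```text
clock: 14.0
position: [0.589, 0.0972, 0.1267]
ee_rot: [-1.543, -0.347, 0.347]
force: [-0.4, 0.3, -1.9]
width: 0.324
```

```bash
cat > st.py <<'E'
from h import *
s=arm.observe(); print(s["clock"],s["position"].round(4),round(yaw(),2),s["width"].round(4),s["force"].round(2),s["ft_torque"].round(2))
E
python3 st.py
```

```text
Traceback (most recent call last):
  File "st.py", line 2, in <module>
    s=arm.observe(); print(s["clock"],s["position"].round(4),round(yaw(),2),s["width"].round(4),s["force"].round(2),s["ft_torque"].round(2))
                                                                            ^^^^^^^^^^^^^^^^
AttributeError: 'float' object has no attribute 'round'
```

Nearly at contact height; push slowly further.

Request:
carry_out:
  steps: [0.25,0,0,-0.02,0,0.25,0,0,-0.04,0,0.25,0,0,-0.06,0,0.25,0,0,-0.06,0,0.25,0,0,-0.06,0]

```text
clock: 14.5
position: [0.5889, 0.0972, 0.1205]
ee_rot: [-1.543, -0.347, 0.348]
force: [0.6, -0.4, -2.1]
width: 0.328
```

Request:
carry_out:
  steps: [0.25,0,0,-0.03,0,0.25,0,0,-0.05,0,0.25,0,0,-0.065,0,0.25,0,0,-0.065,0,0.25,0,0,-0.065,0]

```text
clock: 15.0
position: [0.589, 0.0972, 0.1141]
ee_rot: [-1.543, -0.347, 0.347]
force: [-0.6, -0.6, -2.5]
width: 0.326
```

Request:
carry_out:
  steps: [0.25,0,0,-0.01,0,0.25,0,0,-0.02,0,0.25,0,0,-0.03,0,0.25,0,0,-0.03,0,0.25,0,0,-0.03,0]

```text
clock: 15.5
position: [0.5896, 0.0973, 0.1138]
ee_rot: [-1.543, -0.349, 0.345]
force: [-7.5, -2.4, 23.7]
width: 0.327
```

```bash
sed -i 's/s\["width"\].round(4)/s["width"]/' st.py; python3 st.py; python3 lid.py 3; python3 - <<'E'
from h import *
T=[]
for n in("side","scene"):
    im=cv2.imread(f"pics/lid_{n}3.png"); u,v=proj(cam(n),[[.59,.08,.1]])[0].astype(int); g=im[v-55:v+25,u-40:u+40]; T.append(cv2.resize(g,(400,400),interpolation=cv2.INTER_CUBIC))
cv2.imwrite("pics/k2.png",np.hstack(T))
E
```

```text
15.5 [0.5896 0.0973 0.1138] 115.35 0.32679310845439724 [-7.5  -2.36 23.67] [-0.47  1.89 -0.07]
15.5 [0.58962067 0.09730997 0.11381585] 0.32679310845439724 [-7.50380278 -2.35669891 23.67088126]
side 0.12 73 [0.1109 0.1143 0.1153]
side 0.14 86 [0.1102 0.1141 0.1151]
side 0.16 92 [0.1095 0.1142 0.1154]
side 0.18 109 [0.0603 0.1134 0.115 ]
side 0.2 114 [0.0644 0.1137 0.1149]
side 0.22 138 [0.0575 0.1132 0.1149]
side 0.24 80 [0.1099 0.1139 0.1148]
side 0.26 85 [0.108  0.1095 0.1143]
fit lean deg (+back) -2.627849052503423
bar 39 [ 0.111  -0.018   0.3244]
scene 0.12 224 [0.1185 0.1197 0.1215]
scene 0.14 242 [0.1186 0.1198 0.1217]
scene 0.16 255 [0.1188 0.1202 0.1218]
scene 0.18 304 [0.0558 0.1204 0.1216]
scene 0.2 386 [0.0578 0.1205 0.1217]
scene 0.22 389 [0.0613 0.1205 0.1216]
scene 0.24 332 [0.1197 0.1206 0.1215]
scene 0.26 451 [0.1136 0.1196 0.1212]
fit lean deg (+back) -1.2134795997550483
bar 186 [ 0.1181 -0.0043  0.3218]
```

View pics/k2.png

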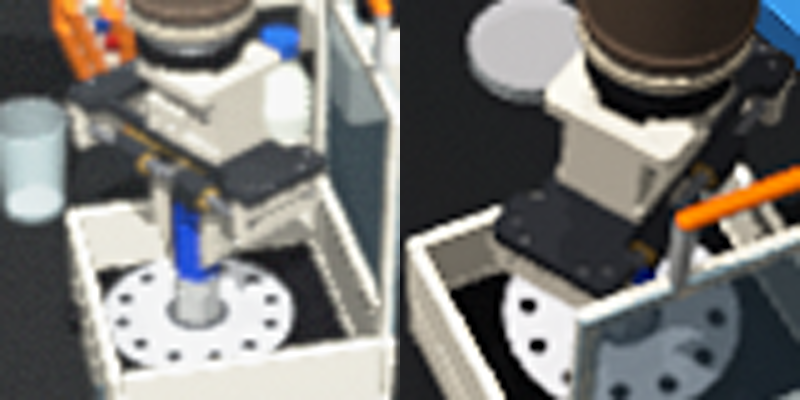

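Request:
carry_out:
  steps: [0.25,0,0,0.012,0,0.25,0,0,0.012,0,0.25,0,0,0.012,0,0.25,0,0,0.012,0,0.25,0,0,0.012,0]

```text
clock: 16.1
position: [0.5896, 0.0973, 0.1139]
ee_rot: [-1.543, -0.349, 0.346]
force: [-2.9, -0.8, 12.0]
width: 0.326
```

```bash
python3 st.py
```

```text
16.1 [0.5896 0.0973 0.1139] 115.37 0.32601550759917086 [-2.89 -0.78 12.04] [-0.14  0.9  -0.08]
```

```bash
python3 -c "
from cell import arm
print(arm.sign_off())"
```

```text
the job is handed in; nothing more can be done
None
```

The job is handed in at 16.1 s, with the lid straight up and the blue key held fully down over the nut. I gripped the lid by its bar, swung it up to about 90 degrees and let go. The blue key was the first one I tried and it fitted, so the red key was never touched.

- **Key:** The blue key slid past the nut's top with no resistance. It met the washer with its mouth at about 62 mm, the fully-down height; a key that does not fit would have stopped 11 to 13 mm higher. It was still gripped on its flats, with a downward push of about 12 N at the end. The side picture shows the tube standing on the washer.
- **Lid:** After release, the depth profiles of the pane from both cameras put it within about 1 degree of vertical, and it did not move afterwards. The automatic line fits gave up to -2.6 degrees (leaning forward). I put that down to the lid's frame edge and the gripper being in the fitted region, and went by the profiles.
- **Forces:** While lifting the lid, the wrist force rose to about 33 N because my first estimate of the arc was a few millimetres off. I corrected it, and it stayed well under the limit.
- **Not checked:** I did not measure the other things on the bench again at the end. The arm kept clear of them, and the last pictures show nothing disturbed.

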